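# Clamp a bar sample in the cam vice

## Task

Clamp the loose round bar sample in the small cam vice, using only pushes of the fingertips. Swing the cam lever forward to its far stop so that the cam is at its low point, push the sliding jaw forward by its upright rear plate until it has pressed the sample fully home in the V jaw, then swing the lever all the way back so that the cam locks behind the slide's roller. Do not touch or lift the sample with the fingers; it stays standing upright on the vice bed. Leave the things lying around the vice where they are.

Things in the scene. Friction and masses are not known exactly. Their poses are not given: they have to be found in the camera images.
- vice: Grey cast base of a cam vice, 240 x 92 mm, fixed; round cam boss on its right (-y). Origin: centre of the base on the bench; x = clamping direction (push plate to V jaw), y left, z up. Bed top z 16 mm. Steel V jaw at the far end: x 77 to 116 mm, y within 29 mm, top z 38 mm. Two guide rails for the slide: top z 28 mm, y within 27 mm.
- jaw_slide (a joint): Steel follower slide along the vice's +x, m. 0 right back; pad meets the seated sample at about 0.070; locked 0.073; stop 0.080. Starts at 0 to 0.012; friction 1.5 N, stays where left; beyond 0.070 the pad spring adds 2.5 N per mm. Its 14 mm roller (under the dark arm on the right) must pass the cam: unless the cam is low it runs against the cam nose and stops at about 0.045 or less.
- push_plate (a point): Centre of the rear face (facing the vice's -x) of the upright steel plate at the back of the slide, to be pushed along the vice's +x. Plate 50 mm wide (y), 8 mm thick, free from z 32 to 62 mm above the bench; this point is at z 48 mm. Moves with the slide. The free base top behind it is at z 16 mm.
- cam_lever (a joint): Cam and lever about the vertical pivot, rad, counter-clockwise from above. 0: stop, cam high (nose across the roller's path, locked). 2.18: stop, cam low (nose pointing back along the slide); from 2.0 on the roller can pass. Starts 0 to 0.25, stays where left. About 1 N at the knob turns it, 2 to 3 N when the nose drives the roller the last millimetres forward on the way back to 0.
- lever_knob (a point): Centre of the black upright knob at the end of the cam lever, 20 mm diameter, z 41 to 77 mm, this point at z 62 mm, 80 mm from the pivot. Lever arm below it: top z 38 mm. Locked, the knob lies back and right of the pivot (210 deg from the vice's x axis); released, ahead and right (335 deg). Push it sideways along its arc.
- cam_pivot (a point): Point on the vertical axis of the cam, 55 mm to the right of the vice's centre line, at z 40 mm (the hexagon bolt head on it reaches to z 45 mm).
- jaw_pad: Dark steel pad on the front of the slide, 36 mm wide, 19 mm high (z 18 to 37 mm), with its own shallow V facing the sample, carried on two pins with a spring behind it (up to 4.8 mm in, 2.5 N per mm); it centres and presses the sample. Origin: on the vice's centre line at bench height, 8 mm ahead of the bottom of its V.
- bar_sample: Sawn round steel bar sample, 27 mm diameter, 27 mm high, about 0.12 kg, standing upright and loose on the vice bed between pad and V jaw. Origin: centre of its underside.
- vee_seat (a point): Where the centre of the sample's underside comes to lie when it is fully home in the V jaw (on the bed, 78 mm ahead of the vice's centre).
- hex_sample: Bystander: sawn hexagon bar sample 24 x 28 x 24 mm standing on the bench to the left of the vice. Origin: centre of its underside.
- mounted_sample: Bystander: round black resin-mounted sample, 30 mm diameter, 19 mm high, on the bench to the left of the vice. Origin: centre of its underside.
- caliper: Bystander: steel vernier caliper 72 x 190 x 10 mm lying on the bench to the right. Origin: centre of its underside.
Things that resemble listed ones, but are neither listed nor needed, are in the scene too. What is shaped like the bar_sample but green, turquoise or yellow is not meant.

How it is judged:
By the outcome, as a careful person would: the job done as asked, in the order asked, and still so for the second after the job is handed in, with the robot touching nothing.
It also fails if it takes over 72 s, if anything falls off the work surface, if the arm or the gripper's body presses on something with over 40 N, if the wrist force passes 120 N, or if a joint passes its speed limit or range.

## Robot

A 6-joint arm with a two-finger parallel gripper is mounted at the origin on a cart in front of the work surface, level with it; the furniture and walls round the work are solid. World frame = base frame: x ahead of the robot, y to its left, z up, the work surface at z = 0. Lengths are in m, angles in rad, forces in N, time in s.
With the tool pointing down it reaches from about 0.375 to 0.75 m from the base axis. Payload 9 kg.
Tool frame: the origin (TCP) lies on the centre line of the jaws, within the pads' length; the fingertips stand env.tip_extent ahead of it and the grasp point (between the pads) lies 8 mm behind it (env.tip_extent is the distance from the TCP to the fingertips, in m); z points along the fingers, y is the line along which they close (so a half turn about z gives the same grasp; the last joint's range is limited). The gripper opens to 85 mm and grips with 20 to 120 N. Pads are 22 mm wide; open, the fingers measure 114 mm over their backs; the gripper's body (76 mm by 85 mm) begins 54 mm behind the grasp point. The pads swing forward as they close: fully open they stand 13 mm farther back than shut.
Start: joints at [-1.533, 0.104, 0.097, 1.564, 0, 1.353], TCP at [0.152, -0.581, 0.212] pointing down, gripper open.
Joint ranges: [-2.99, 2.99], [-0.84, 1.86], [-1.1, 1.16], [-1.84, 2.11], [-1.51, 1.56], [-3.14, 3.14]. Speed limits (rad/s): [2.22, 2.22, 2.57, 3.14, 3.14, 3.14].

## Interface

Orientations are given as [roll, pitch, yaw] about the fixed x, y, z axes, in that order (R = Rz(yaw) Ry(pitch) Rx(roll)).
In Python, from workcell import env gives the robot as it stands.
- The arm moves only by the tool play_rows, never from a script. Its argument "moves" is a list that holds one entry, the list of rows, each a list of 7 numbers: the shift along the tool's x, y, z in mm, then the turn, a rotation vector about the tool's x, y, z in units of 6 degrees (1.0 is 6 degrees), then the finger opening in mm, from 0 to 85.4. A call has 1 to 12 rows; each row shifts and turns the commanded pose from where the row before left it, along the tool's axes as they then stand; what a row does not reach is not made up. A row lasts 1/12 s, in which the tool goes at most 41.7 mm and 7.16 degrees, less where a joint would pass 70% of its speed; a pose out of reach is approached as far as the arm can. A call with a gripper value outside its range is refused whole. The fingers move at their own pace and stop on an object; the grip force is fixed at half the most. Time passes only in rows, so rows that do not move let the fingers close. It gives the time, the measured TCP pose, the force, the opening and the grip force at its end, in the units of the state.
- env.read_state(): the state, without advancing time (a new reading comes with each control period).
- env.capture(name): name is "scene" or "side" or "wrist"; returns (picture, depth): 480x640x3 uint8, red, green, blue; 480x640 float32, m along the optical axis (not along the pixel's ray), 0 where there is no reading.
- env.calibration(name): a dict with "vertical_fov" (degrees; the focal length in pixels is half the picture's height over the tangent of half this angle, whatever the lens; pixels are square), "cx", "cy" (the principal point, pixels), "rvec" (rotation vector, rad) and "tvec" (3), from world to camera coordinates, as OpenCV has them. Camera axes: x right, y down, z forward; pixel columns grow to the right and rows downward; lengths in m; the calibration is good to about 2 mm. The wrist camera is an equidistant fisheye: a pixel r from the principal point sees the ray r / f radians off the axis. A picture is of the moment at which its call begins: read the wrist's pose just before it. calibration takes no time and is no camera call; for the wrist camera it gives the pose at the moment of the call.
- env.hand_in(): hands the job in; it is judged then, once.
Trained networks look in the newest picture that a camera, given by its name, has taken for a name from the list of things; names that differ only in an ending like _2 or _b are one class to them, and where a whole thing is asked for, a point or a joint stands for the part that bears it (a point fixed in the world has none). Each returns a list of dicts, best first, with "score" (0 to 1); they miss things now and then, are a little off and sometimes report something else, mostly with a low value. They report only what shows in the picture. A call takes as long as a camera call. They do not tell look-alikes from the thing itself.
- env.cut_out(camera, query): "pixels" (480x640 bool, what is visible of it) and "centre" ([column, row] in pixels, amid what is visible of it).
The state is a dict: "t": time; "joints": joint angles; "dq": joint speeds; "joint_torque": joint torques, N m; "eef_pos": TCP position; "eef_rot": TCP orientation; "force": force on the tool from outside, world axes, zero at the start; "moment": the same for the moment, N m; "opening": opening from 0.0 (shut) to 1.0 (fully open); "gripper_force": force on a finger pad.
Only numpy, scipy, OpenCV 4.12 (cv2) and the standard library are available. Lean on these libraries where they do the work, as an engineer would, in place of code of your own. Each camera call takes 0.05 s, during which the arm holds its last target. There are 200 camera calls.

## Working session

There is one attempt and no reset: what is moved stays moved. The work goes in short steps, Python scripts to look and compute and a tool call to move; the robot and the scene stay as the last step left them, time stands still between calls to the robot, and variables do not carry over. Pictures are saved under pics/ and viewed, at most 10 in all, crops included, and the job is handed in when it is done.

Besides the shell and the picture viewer there is one more tool, called after "Emit:" as name(argument=value, ...), one argument or row to a line, values as JSON. play_rows: Moves the arm, as the interface text tells. Its arguments: {"type":"object","properties":{"moves":{"type":"array","items":{"type":"array","items":{"type":"array","items":{"type":"number"}}}}},"required":["moves"]}

```bash
ls; mkdir -p pics
cat > h.py <<'E'
import numpy as np, cv2
from workcell import env
def cal(n):
    c=env.calibration(n); f=240/np.tan(np.radians(c["vertical_fov"])/2)
    R=cv2.Rodrigues(np.array(c["rvec"],float))[0]; return f,c["cx"],c["cy"],R,np.array(c["tvec"],float)
def pts(n,uv,d):
    f,cx,cy,R,t=cal(n); uv=np.atleast_2d(uv).astype(float); d=np.atleast_1d(d)
    P=np.c_[(uv[:,0]-cx)/f*d,(uv[:,1]-cy)/f*d,d]; return (P-t)@R
def atz(n,uv,z):
    f,cx,cy,R,t=cal(n); r=np.array([(uv[0]-cx)/f,(uv[1]-cy)/f,1])@R; o=-t@R
    return o+r*(z-o[2])/r[2]
def proj(n,P):
    f,cx,cy,R,t=cal(n); q=np.atleast_2d(P)@R.T+t; return np.c_[q[:,0]/q[:,2]*f+cx,q[:,1]/q[:,2]*f+cy]
E
python3 - <<'E'
from h import *
for n in("scene","side"):
    p,d=env.capture(n); cv2.imwrite(f"pics/{n}0.png",p[:,:,::-1]); np.save(n+"d.npy",d)
    f,cx,cy,R,t=cal(n); print(n,"cam at",-t@R,f)
    for q in["vice","push_plate","lever_knob","bar_sample","jaw_pad","hex_sample","mounted_sample","caliper"]:
        for r in env.cut_out(n,q)[:3]:
            m=r["pixels"]&(d>0); v,u=np.nonzero(m)
            if len(u)==0: continue
            P=pts(n,np.c_[u,v],d[m]); print(q,round(r["score"],2),np.round(r["centre"]),np.round(np.median(P,0),3),np.round(np.percentile(P,2,0),3),np.round(np.percentile(P,98,0),3))
print(env.tip_extent,env.read_state())
E
```

```text
pics
scene cam at [0.09477339 0.68050919 0.66181386] 561.1799274210285
vice 0.62 [404. 239.] [ 0.51  -0.326  0.005] [ 0.467 -0.345 -0.003] [ 0.554 -0.315  0.009]
push_plate 0.63 [358. 281.] [ 0.505 -0.091  0.035] [ 0.457 -0.138  0.014] [ 0.563 -0.062  0.061]
lever_knob 0.92 [370. 254.] [ 0.52  -0.178  0.036] [ 0.476 -0.204  0.021] [ 0.568 -0.141  0.075]
bar_sample 0.78 [309. 252.] [ 0.624 -0.117  0.035] [ 0.615 -0.136  0.016] [ 0.641 -0.109  0.044]
bar_sample 0.75 [241. 304.] [0.651 0.076 0.019] [ 0.641  0.047 -0.   ] [0.684 0.085 0.028]
bar_sample 0.72 [303. 227.] [ 0.701 -0.212  0.017] [ 0.692 -0.246 -0.001] [ 0.717 -0.203  0.028]
jaw_pad 0.61 [333. 267.] [ 0.558 -0.099  0.034] [ 0.55  -0.13   0.023] [ 0.57  -0.087  0.037]
jaw_pad 0.51 [348. 273.] [ 0.532 -0.091  0.024] [ 0.446 -0.198  0.005] [ 0.674 -0.044  0.061]
hex_sample 0.74 [313. 307.] [0.538 0.004 0.018] [ 0.529 -0.013  0.   ] [0.552 0.012 0.025]
mounted_sample 0.52 [273. 284.] [ 0.635 -0.008  0.016] [ 0.625 -0.027  0.001] [0.653 0.001 0.02 ]
mounted_sample 0.33 [371. 252.] [ 0.521 -0.177  0.036] [ 0.476 -0.204  0.02 ] [ 0.
[... 1506 characters left out ...]
.013]
0.011 {'t': 0.9, 'joints': array([-1.53272203e+00,  1.04063373e-01,  9.73480262e-02,  1.56387167e+00,
       -2.46604538e-05,  1.35308222e+00]), 'dq': array([-1.38889402e-03,  9.85876151e-04, -4.88391393e-04, -4.02722759e-04,
        7.79726167e-05,  4.77414765e-04]), 'joint_torque': array([-2.86092745e-04, -5.56757283e+01,  5.03771496e+01,  7.83945106e-04,
       -4.49475410e-04,  1.00896631e-05]), 'eef_pos': array([ 0.15180068, -0.58054789,  0.2121786 ]), 'eef_rot': array([3.14139361e+00, 6.92883227e-05, 2.55788393e-01]), 'force': array([0.02009218, 0.70006876, 0.1746852 ]), 'moment': array([-0.00574874, -0.04957755,  0.01717308]), 'gripper_force': 0.0, 'opening': 0.9987927785612596}
```

Run:
```python
from h import *
a=cv2.imread("pics/scene0.png")[180:340,200:440]; b=cv2.imread("pics/side0.png")[160:320,200:440]
cv2.imwrite("pics/c1.png",np.vstack([cv2.resize(x,None,fx=1.87,fy=1.87,interpolation=3) for x in(a,b)])[:600])
A=[]
for n in("scene","side"):
    d=np.load(n+"d.npy"); v,u=np.nonzero(d>0); P=pts(n,np.c_[u,v],d[v,u])
    k=(P[:,0]>.36)&(P[:,0]<.78)&(P[:,1]>-.28)&(P[:,1]<.1); P=P[k]
    for nm,lo,hi in(("knobtop",.074,.080),("platetop",.0595,.0645),("jawtop",.0365,.0395),("roundtop",.0415,.0445)):
        q=P[(P[:,2]>lo)&(P[:,2]<hi)]; 
        if len(q)<5: continue
        r=cv2.minAreaRect((q[:,:2]*1000).astype(np.float32)); print(n,nm,len(q),np.round(q.mean(0),4),[np.round(x,1) for x in r])
        if nm in("platetop","jawtop"): print(np.round(q[::max(1,len(q)//25),:2]*1000).astype(int).tolist())
```

```text
scene knobtop 17 [ 0.4828 -0.2011  0.0754] [array([ 483.9, -200.9]), array([ 8.3, 12.7]), np.float64(88.0)]
scene platetop 71 [ 0.4688 -0.117   0.061 ] [array([ 470.1, -132.2]), array([ 21.5, 147.4]), np.float64(8.9)]
[[491, -196], [488, -194], [490, -195], [485, -193], [481, -194], [478, -196], [474, -199], [484, -192], [481, -194], [477, -196], [478, -193], [459, -107], [461, -102], [455, -107], [463, -99], [459, -99], [462, -96], [457, -99], [463, -91], [460, -93], [467, -83], [463, -83], [462, -88], [466, -80], [462, -84], [466, -74], [462, -76], [460, -81], [468, -73], [465, -74], [462, -77], [469, -67], [466, -69], [467, -64], [468, -61], [464, -59]]
scene jawtop 380 [ 0.5663 -0.1284  0.0376] [array([ 558.4, -150.5]), array([140.9, 221.1]), np.float64(78.2)]
[[668, -154], [670, -138], [662, -138], [655, -138], [655, -131], [650, -132], [671, -103], [653, -103], [632, -112], [619, -115], [506, -194], [531, -169], [542, -160], [501, -189], [513, -174], [551, -146], [554, -105], [520, -122], [524, -117], [518, -117], [506, -121], [539, -89], [522, -90], [520, -87], [458, -96], [46
[... 563 characters left out ...]
2], [463, -106], [459, -106], [455, -106], [455, -111], [460, -112], [489, -211], [477, -209], [487, -213], [478, -212], [483, -214], [481, -213]]
side jawtop 590 [ 0.5496 -0.1376  0.038 ] [array([ 561.8, -155.1]), array([141.3, 218.8]), np.float64(80.6)]
[[664, -101], [666, -113], [543, -88], [558, -95], [561, -97], [517, -92], [522, -96], [539, -102], [672, -140], [526, -108], [522, -108], [525, -112], [539, -119], [551, -126], [642, -150], [507, -126], [509, -133], [545, -153], [560, -170], [530, -170], [538, -176], [517, -181], [503, -185], [509, -191], [506, -196], [476, -207]]
side roundtop 146 [ 0.5792 -0.1316  0.0429] [array([ 554.9, -155.7]), array([137.9, 210.4]), np.float64(77.8)]
```

View pics/c1.png

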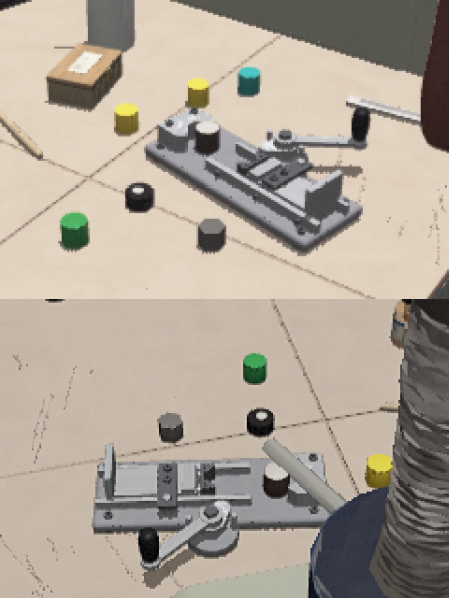

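View pics/side0.png

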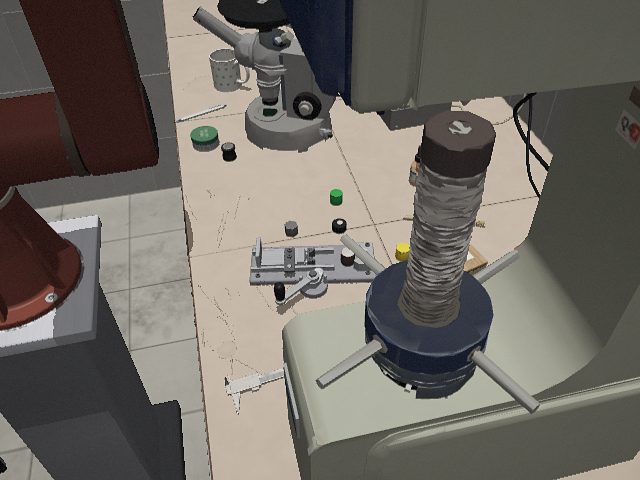

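Run:
```python
from h import *
from scipy.optimize import minimize
Q=[]
for n in("scene","side"):
    d=np.load(n+"d.npy"); v,u=np.nonzero(d>0); Q.append(pts(n,np.c_[u,v],d[v,u]))
A=np.vstack(Q)
k=(A[:,0]>.38)&(A[:,0]<.74)&(A[:,1]>-.26)&(A[:,1]<0.0); P=A[k]
b=P[(P[:,2]>.013)&(P[:,2]<.019)]; g=P[abs(P[:,2])<.003]
def loc(p,P): c,s=np.cos(p[2]),np.sin(p[2]); D=P[:,:2]*1000-p[:2]; return np.c_[c*D[:,0]+s*D[:,1],-s*D[:,0]+c*D[:,1]]
def cost(p):
    L=loc(p,b); L=L[(L[:,1]>-46-4)&(L[:,1]<60)&(abs(L[:,0])<135)]; o=np.maximum(abs(L)-[120,46],0).sum(1)
    G=loc(p,g); i=np.minimum(120-abs(G[:,0]),46-abs(G[:,1])).clip(0,8)
    return np.minimum(o,8).sum()+i.sum()
best=min((minimize(cost,[x,y,a],method="Nelder-Mead",options=dict(maxiter=900,initial_simplex=np.array([[x,y,a],[x+6,y,a],[x,y+6,a],[x,y,a+.05]]))) for x in(550,560,570) for y in(-125,-115,-130) for a in(-.2,-.13,-.05)),key=lambda r:r.fun)
p=best.x; print("pose",p,np.degrees(p[2]),best.fun); np.save("vice.npy",p)
for lo,hi in((.074,.08),(.060,.064),(.040,.046),(.0365,.0395)):
    for nm,S in zip("cs",Q):
        k=(S[:,2]>lo)&(S[:,2]<hi)&(S[:,0]>.38)&(S[:,0]<.74)&(S[:,1]>-.26)&(S[:,1]<-.03); L=loc(p,S[k]).round().astype(int)
        print(nm,lo,len(L),L[::max(1,len(L)//40)].tolist())
# obstacles
H=A[(A[:,2]>.09)&(A[:,0]>.25)&(A[:,0]<.9)&(abs(A[:,1])<.7)]
I=np.floor(H/[.08,.08,1]).astype(int)
for ij in sorted(set(map(tuple,I[:,:2]))):
    z=H[(I[:,:2]==ij).all(1)][:,2]
    if len(z)>3: print((round(ij[0]*.08,2),round(ij[1]*.08,2)),len(z),z.min().round(2),z.max().round(2),end="; ")
```

```text
pose [ 5.64914565e+02 -1.08449855e+02 -2.06264601e-01] -11.81809108490394 930.7073223040529
c 0.074 17 [[-54, -106], [-57, -106], [-58, -108], [-59, -109], [-61, -110], [-62, -112], [-57, -103], [-60, -106], [-61, -108], [-63, -107], [-63, -111], [-65, -112], [-61, -103], [-64, -107], [-66, -110], [-66, -104], [-67, -106]]
s 0.074 57 [[-63, -103], [-61, -104], [-60, -104], [-58, -103], [-65, -104], [-63, -106], [-61, -107], [-59, -108], [-58, -108], [-56, -107], [-55, -105], [-66, -108], [-65, -110], [-62, -106], [-59, -110], [-58, -110], [-56, -111], [-55, -107], [-53, -108], [-66, -112], [-65, -112], [-63, -111], [-61, -112], [-59, -112], [-58, -111], [-56, -111], [-54, -114], [-53, -110], [-68, -112], [-67, -111], [-65, -114], [-63, -113], [-61, -114], [-59, -114], [-58, -112], [-56, -112], [-54, -113], [-53, -111], [-68, -114], [-66, -114], [-65, -113], [-63, -114], [-61, -114], [-60, -114], [-58, -114], [-56, -114], [-53, -114], [-65, -116], [-63, -118], [-61, -116], [-60, -116], [-58, -116], [-54, -116], [-63, -119], [-60, -118], [-58, -118], [-63, -120]]
c 0.06 56 [[-54, -101]
[... 5409 characters left out ...]
78 0.09 0.35; (np.float64(0.64), np.float64(0.24)) 826 0.09 0.23; (np.float64(0.64), np.float64(0.32)) 786 0.09 0.32; (np.float64(0.64), np.float64(0.4)) 908 0.09 0.32; (np.float64(0.72), np.float64(-0.64)) 11891 0.09 0.49; (np.float64(0.72), np.float64(-0.56)) 16907 0.27 0.58; (np.float64(0.72), np.float64(-0.48)) 13267 0.09 0.57; (np.float64(0.8), np.float64(-0.64)) 3860 0.09 0.36; (np.float64(0.8), np.float64(-0.48)) 4366 0.09 0.46; (np.float64(0.8), np.float64(-0.32)) 293 0.09 0.14; (np.float64(0.8), np.float64(0.08)) 13 0.09 0.1; (np.float64(0.88), np.float64(-0.64)) 144 0.09 0.15; (np.float64(0.88), np.float64(-0.48)) 1037 0.09 0.45; (np.float64(0.88), np.float64(-0.32)) 193 0.09 0.17;
```

View pics/scene0.png

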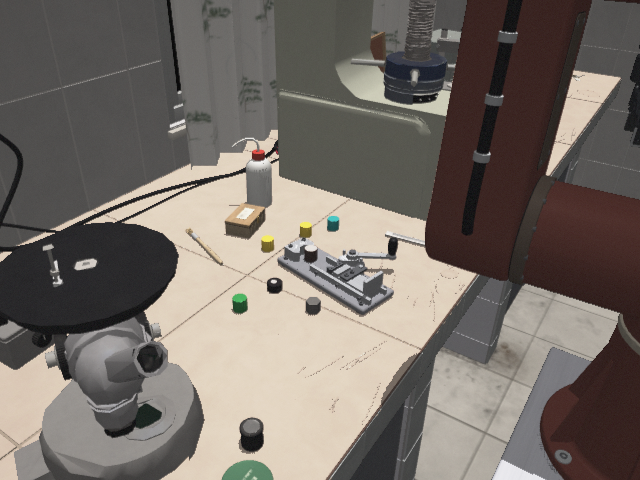

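```bash
cat >> h.py <<'E'
V=np.load("vice.npy"); VY=np.degrees(V[2])
def w(x,y): # vice mm -> world mm
    c,s=np.cos(V[2]),np.sin(V[2]); return np.array([V[0]+c*x-s*y, V[1]+s*x+c*y])
def v(p):
    c,s=np.cos(V[2]),np.sin(V[2]); d=np.array(p)[:2]*1000-V[:2]; return np.array([c*d[0]+s*d[1],-s*d[0]+c*d[1]])
def arc(a,off,yawoff=0): # knob at angle a (vice deg), finger centre off mm along ccw tangent; -> x,y,yaw
    t=np.radians(a); k=np.array([80*np.cos(t),-55+80*np.sin(t)])+off*np.array([-np.sin(t),np.cos(t)])
    return (*w(*k), a-90+VY+360*(a-90+VY<0))
def rows(wps,start=None,step=30,turn=6,dec=0):
    """wps: (x,y,z mm,yaw deg); rounded rows in tool axes"""
    if start is None:
        s=env.read_state(); start=(*(s["eef_pos"]*1000),np.degrees(s["eef_rot"][2]))
    cur=np.array(start,float); out=[]
    for g in wps:
        g=np.array(g,float); g[3]=cur[3]+(g[3]-cur[3]+180)%360-180
        d=g-cur; n=max(1,int(np.ceil(max(np.linalg.norm(d[:3])/step,abs(d[3])/turn)-.05))); b=cur.copy()
        for i in range(1,n+1):
            e=b+d*i/n-cur; a=np.radians(cur[3]); c,s=np.cos(a),np.sin(a)
            r=[round(c*e[0]+s*e[1],dec),round(s*e[0]-c*e[1],dec),round(-e[2],dec),0,0,round(-e[3]/6,1),0]
            cur+= [c*r[0]+s*r[1],s*r[0]-c*r[1],-r[2],-6*r[5]]; out.append(r)
    print(len(out),"end",cur.round(1))
    for i in range(0,len(out),12): print(str([[float(x) if x%1 else int(x) for x in r] for r in out[i:i+12]]).replace(" ",""))
def show(): s=env.read_state(); print(s["t"],"vice",v(s["eef_pos"]).round(1),s["eef_pos"].round(4),s["eef_rot"].round(3),"F",s["force"].round(1),s["opening"],s["joints"].round(2))
E
python3 - <<'E'
from h import *
x,y,yaw=arc(222.5,-34); print(x,y,yaw)
pol=lambda r,a:(r*np.cos(np.radians(a)),r*np.sin(np.radians(a)))
W=[(*pol(420,-75),212,20)]+[(*pol(420,a),212,20+(yaw-20)*(a+75)/53) for a in(-65,-55,-45,-35,-22)]+[(x,y,150,yaw)]
rows(W)
E
```

```text
467.4999811173692 -173.8652619222721 120.68190891509606
31 end [ 467.8 -173.6  150.2  120.9]
[[0,-30,0,0,0,-0.1,0],[1,-30,0,0,0,-0.2,0],[2,-30,0,0,0,-0.1,0],[1,-30,0,0,0,-0.2,0],[3,-30,0,0,0,-0.1,0],[2,-30,0,0,0,-0.2,0],[18,0,0,0,0,-0.8,0],[19,2,0,0,0,-0.8,0],[18,3,0,0,0,-0.8,0],[17,4,0,0,0,-0.8,0],[18,3,0,0,0,-0.8,0],[18,5,0,0,0,-0.8,0]]
[[17,6,0,0,0,-0.7,0],[17,7,0,0,0,-0.8,0],[18,6,0,0,0,-0.8,0],[17,7,0,0,0,-0.8,0],[16,8,0,0,0,-0.8,0],[15,10,0,0,0,-0.8,0],[16,8,0,0,0,-0.8,0],[16,10,0,0,0,-0.8,0],[15,11,0,0,0,-0.8,0],[14,12,0,0,0,-0.8,0],[16,11,0,0,0,-0.8,0],[14,12,0,0,0,-0.8,0]]
[[14,13,0,0,0,-0.8,0],[12,15,0,0,0,-0.9,0],[11,15,0,0,0,-0.8,0],[-14,15,16,0,0,0,0],[-13,14,15,0,0,0,0],[-14,15,16,0,0,0,0],[-13,15,15,0,0,0,0]]
```

The bar look-alikes in the scene picture are green (240,303), yellow (267,244) and (305,230), and turquoise (333,224). Mine is the grey one on the vice bed at (310,253), as the crop confirms. The knob is at (392,245) and the plate at (372,285).

Emit:
play_rows(
  moves=[
    [[0,-30,0,0,0,-0.1,0],[1,-30,0,0,0,-0.2,0],[2,-30,0,0,0,-0.1,0],[1,-30,0,0,0,-0.2,0],[3,-30,0,0,0,-0.1,0],[2,-30,0,0,0,-0.2,0],[18,0,0,0,0,-0.8,0],[19,2,0,0,0,-0.8,0],[18,3,0,0,0,-0.8,0],[17,4,0,0,0,-0.8,0],[18,3,0,0,0,-0.8,0],[18,5,0,0,0,-0.8,0]],
  ],
)

```text
t: 1.9
eef_pos: [0.2098, -0.3621, 0.2123]
eef_rot: [3.141, 0.0, 0.857]
force: [0.8, 0.2, -0.0]
opening: 0.0
gripper_force: 0.0
```

Emit:
play_rows(
  moves=[
    [[17,6,0,0,0,-0.7,0],[17,7,0,0,0,-0.8,0],[18,6,0,0,0,-0.8,0],[17,7,0,0,0,-0.8,0],[16,8,0,0,0,-0.8,0],[15,10,0,0,0,-0.8,0],[16,8,0,0,0,-0.8,0],[16,10,0,0,0,-0.8,0],[15,11,0,0,0,-0.8,0],[14,12,0,0,0,-0.8,0],[16,11,0,0,0,-0.8,0],[14,12,0,0,0,-0.8,0]],
  ],
)

```text
t: 2.9
eef_pos: [0.3628, -0.2066, 0.2122]
eef_rot: [3.141, 0.0, 1.852]
force: [-0.2, 0.1, 0.5]
opening: -0.001
gripper_force: 0.0
```

Emit:
play_rows(
  moves=[
    [[14,13,0,0,0,-0.8,0],[12,15,0,0,0,-0.9,0],[11,15,0,0,0,-0.8,0],[-14,15,16,0,0,0,0],[-13,14,15,0,0,0,0],[-14,15,16,0,0,0,0],[-13,15,15,0,0,0,0],[0,0,0,0,0,0,0]],
  ],
)

```text
t: 3.57
eef_pos: [0.4686, -0.173, 0.1465]
eef_rot: [-3.14, -0.003, 2.11]
force: [-0.9, -0.3, -0.6]
opening: -0.001
gripper_force: 0.0
```

Run:
```python
from h import *
show()
for n in("wrist",):
    p,d=env.capture(n); cv2.imwrite(f"pics/{n}1.png",p[:,:,::-1])
x,y,yaw=arc(222.5,-34)
rows([(x,y,60,yaw)],step=20)
```

```text
3.5667 vice [-81.  -82.9] [ 0.4686 -0.173   0.1465] [-3.14e+00 -3.00e-03  2.11e+00] F [-0.9 -0.3 -0.6] -0.0010549466193620423 [-0.62 -0.2  -0.32  1.46  0.    0.42]
5 end [ 467.3 -174.2   60.1  120.9]
[[0,0,18,0,0,0,0],[0,0,17,0,0,0,0],[0,0,18,0,0,0,0],[-1,0,17,0,0,0,0],[0,-1,18,0,0,0,0]]
```

View pics/wrist1.png

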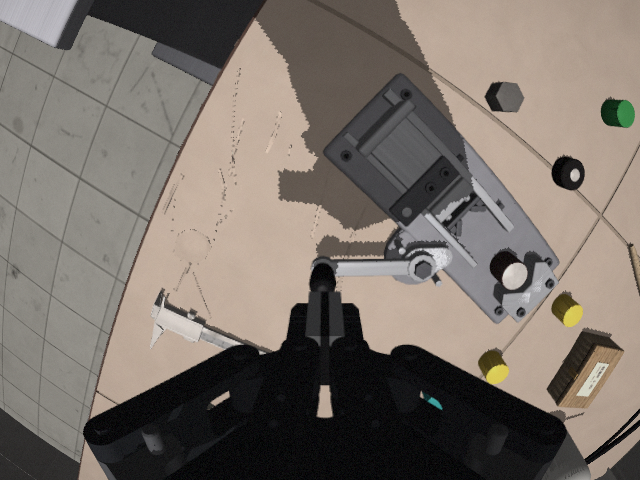

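The wrist view shows the knob at (323,272), the pivot at (422,265) and the plate at (385,125). The fingers come in from below at (325,300), so I project points through the fisheye to check which side of the knob they are on.

Run:
```python
from h import *
f,cx,cy,R,t=cal("wrist"); print(f,cx,cy,(-t@R).round(3))
def pw(P):
    q=R@np.array(P)+t; r=np.hypot(q[0],q[1]); th=np.arctan2(r,q[2]); return (cx+f*th*q[0]/r,cy+f*th*q[1]/r)
s=env.read_state(); e=s["eef_pos"]
print("tip",pw(e-[0,0,.011]),"tip at z.05",pw([e[0],e[1],.05]))
for nm,p,z in(("knobtop",w(-59,-109),.077),("pivot",w(0,-55),.045),("plate top",w(-104,0),.062),("bar",w(63,0),.043),("vee c",w(96,0),.038)): print(nm,np.round(pw([p[0]/1000,p[1]/1000,z])))
def at(u,vv,z):
    a=np.array([u-cx,vv-cy]); r=np.hypot(*a); d=np.array([*(a/r*np.sin(r/f)),np.cos(r/f)])@R; o=-t@R; return v(o+d*(z-o[2])/d[2])
print("knob",at(323,268,.077),"pivot",at(422,266,.045),"bar",at(515,255,.043))
```

```text
371.64829954431775 324.421959171477 237.14462238577354 [ 0.427 -0.105  0.312]
tip (np.float64(323.6677584851673), np.float64(277.769369997451)) tip at z.05 (np.float64(324.00915699796684), np.float64(228.87868413272582))
knobtop [323. 288.]
pivot [423. 269.]
plate top [384. 126.]
bar [513. 269.]
vee c [528. 289.]
knob [-69.05493647 -97.96788262] pivot [ -3.03904547 -53.70059982] bar [53.85071275  9.17586206]
```

Emit:
play_rows(
  moves=[
    [[0,0,18,0,0,0,0],[0,0,17,0,0,0,0],[0,0,18,0,0,0,0],[-1,0,17,0,0,0,0],[0,-1,18,0,0,0,0],[0,0,0,0,0,0,0],[0,0,0,0,0,0,0]],
  ],
)

```text
t: 4.2
eef_pos: [0.4668, -0.1747, 0.0625]
eef_rot: [-3.141, -0.001, 2.109]
force: [0.4, 0.1, -0.6]
opening: 0.0
gripper_force: 0.0
```

Run:
```python
from h import *
show()
x,y,yaw=arc(222.5,-21)
print("A");rows([(x,y,60,yaw)],step=4)
W=[(*arc(a,-21)[:2],60,arc(a,-21)[2]) for a in np.arange(226,330,4)]
c=arc(222.5,-21)
print("B");rows(W,start=(c[0],c[1],60,c[2]),step=9,turn=6)
```

```text
4.2 vice [-82.5 -84.9] [ 0.4668 -0.1747  0.0625] [-3.141e+00 -1.000e-03  2.109e+00] F [ 0.4  0.1 -0.6] 3.934081081605186e-05 [-0.62 -0.18 -0.45  1.3  -0.    0.41]
A
4 end [ 474.3 -185.3   59.5  120.8]
[[-3,0,1,0,0,0,0],[-3,1,0,0,0,0,0],[-3,0,1,0,0,0,0],[-4,0,1,0,0,0,0]]
B
26 end [ 594.5 -233.9   60.   224.5]
[[-5,-1,0,0,0,-0.6,0],[-6,-1,0,0,0,-0.7,0],[-5,-2,0,0,0,-0.6,0],[-6,-1,0,0,0,-0.7,0],[-5,-1,0,0,0,-0.7,0],[-6,-2,0,0,0,-0.6,0],[-6,-1,0,0,0,-0.7,0],[-5,-1,0,0,0,-0.7,0],[-6,-1,0,0,0,-0.6,0],[-6,-2,0,0,0,-0.7,0],[-5,-1,0,0,0,-0.7,0],[-6,-1,0,0,0,-0.6,0]]
[[-5,-1,0,0,0,-0.7,0],[-6,-2,0,0,0,-0.7,0],[-6,-1,0,0,0,-0.6,0],[-5,-1,0,0,0,-0.7,0],[-6,-2,0,0,0,-0.7,0],[-6,-1,0,0,0,-0.6,0],[-5,-1,0,0,0,-0.7,0],[-6,-1,0,0,0,-0.7,0],[-5,-2,0,0,0,-0.6,0],[-6,-1,0,0,0,-0.7,0],[-6,-1,0,0,0,-0.7,0],[-5,-2,0,0,0,-0.6,0]]
[[-6,-1,0,0,0,-0.7,0],[-6,-1,0,0,0,-0.7,0]]
```

Emit:
play_rows(
  moves=[
    [[-3,0,1,0,0,0,0],[-3,1,0,0,0,0,0],[-3,0,1,0,0,0,0],[-4,0,0,0,0,0,0],[-5,-1,0,0,0,-0.6,0],[-6,-1,0,0,0,-0.7,0],[-5,-2,0,0,0,-0.6,0],[-6,-1,0,0,0,-0.7,0],[-5,-1,0,0,0,-0.7,0],[-6,-2,0,0,0,-0.6,0]],
  ],
)

```text
t: 5.03
eef_pos: [0.4908, -0.2162, 0.0604]
eef_rot: [-3.142, 0.0, 2.521]
force: [-0.1, 0.1, 0.1]
opening: -0.0
gripper_force: 0.0
```

Run:
```python
from h import *
show()
p,d=env.capture("side"); cv2.imwrite("pics/s2.png",cv2.resize(p[180:340,200:440,::-1],None,fx=2,fy=2))
```

```text
5.0333 vice [ -50.5 -120.7] [ 0.4908 -0.2162  0.0604] [-3.142  0.     2.521] F [-0.1  0.1  0.1] -0.00046089419453155996 [-0.66 -0.06 -0.35  1.29 -0.   -0.04]
```

View pics/s2.png

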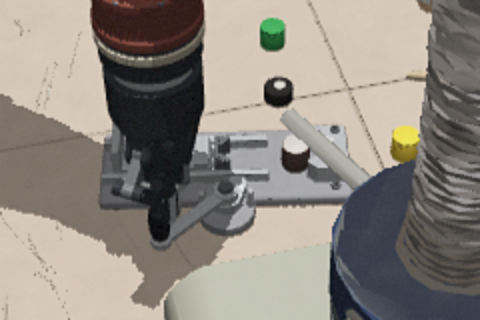

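The side view shows the fingers just behind the knob at (158,215), with the lever already turned a little. I'll carry on along the arc.

Emit:
play_rows(
  moves=[
    [[-6,-1,0,0,0,-0.7,0],[-5,-1,0,0,0,-0.7,0],[-6,-1,0,0,0,-0.6,0],[-6,-2,0,0,0,-0.7,0],[-5,-1,0,0,0,-0.7,0],[-6,-1,0,0,0,-0.6,0],[-5,-1,0,0,0,-0.7,0],[-6,-2,0,0,0,-0.7,0],[-6,-1,0,0,0,-0.6,0],[-5,-1,0,0,0,-0.7,0]],
  ],
)

```text
t: 5.92
eef_pos: [0.5397, -0.2439, 0.0603]
eef_rot: [-3.141, 0.0, -3.063]
force: [-0.0, 1.0, -0.3]
opening: 0.003
gripper_force: 0.0
```

Run:
```python
from h import *
show()
p,d=env.capture("side")
for r in env.cut_out("side","lever_knob")[:2]:
    m=r["pixels"]&(d>0); b,a=np.nonzero(m); P=pts("side",np.c_[a,b],d[m]); P=P[(P[:,2]>.03)]; print(r["score"],len(P),v(np.median(P,0)),[v(q).round().tolist() for q in P[P[:,2]>.06][::8]])
s=env.read_state(); q=v(s["eef_pos"])-[0,-55]; print(np.hypot(*q),np.degrees(np.arctan2(q[1],q[0]))%360)
```

```text
5.9167 vice [   3.  -137.8] [ 0.5397 -0.2439  0.0603] [-3.141  0.    -3.063] F [-0.   1.  -0.3] 0.002704516571245638 [-0.65  0.11 -0.17  1.29 -0.   -0.72]
0.67 401 [ -54.29028234 -108.55260852] [[-63.0, -102.0], [-58.0, -108.0], [-58.0, -112.0], [-59.0, -114.0], [-63.0, -114.0], [-69.0, -110.0], [-54.0, -115.0], [-60.0, -116.0], [-65.0, -117.0], [-51.0, -112.0], [-56.0, -118.0], [-61.0, -119.0], [-67.0, -116.0], [-53.0, -115.0], [-57.0, -118.0], [-59.0, -119.0]]
0.37 152 [63.5774455  -9.13351038] [[45.0, -280.0]]
82.74968777463909 272.1572810520375
```

Run:
```python
from h import *
p,d=env.capture("side"); a=p[200:320,220:400,::-1]
p,e=env.capture("scene"); b=p[180:300,300:480,::-1]
cv2.imwrite("pics/s3.png",np.vstack([cv2.resize(x,None,fx=2.5,fy=2.5) for x in(a,b)]))
for n,D in(("side",d),("scene",e)):
    b,a=np.nonzero(D>0); P=pts(n,np.c_[a,b],D[b,a]); L=np.array([(*v(q),q[2]*1000) for q in P[(P[:,2]>.035)&(P[:,2]<.15)&(P[:,0]>.45)&(P[:,0]<.65)&(P[:,1]>-.3)&(P[:,1]<-.15)]])
    for z0 in range(35,150,12):
        q=L[(L[:,2]>=z0)&(L[:,2]<z0+12)&(L[:,1]<-75)]
        if len(q): print(n,z0,len(q),np.percentile(q,[3,50,97],axis=0)[:,:2].round().tolist())
```

```text
side 35 193 [[-67.0, -118.0], [-43.0, -95.0], [-20.0, -76.0]]
side 47 37 [[-68.0, -119.0], [-59.0, -117.0], [-52.0, -112.0]]
side 59 60 [[-69.0, -120.0], [-59.0, -117.0], [-51.0, -110.0]]
side 71 75 [[-68.0, -145.0], [-59.0, -113.0], [-3.0, -104.0]]
side 83 50 [[-11.0, -151.0], [-0.0, -146.0], [12.0, -135.0]]
side 95 59 [[-11.0, -153.0], [1.0, -149.0], [11.0, -136.0]]
side 107 13 [[-10.0, -150.0], [-7.0, -144.0], [1.0, -135.0]]
side 119 36 [[-13.0, -168.0], [-4.0, -149.0], [6.0, -134.0]]
side 131 38 [[-6.0, -179.0], [-2.0, -156.0], [5.0, -149.0]]
side 143 55 [[-18.0, -184.0], [0.0, -155.0], [21.0, -132.0]]
scene 35 109 [[-68.0, -110.0], [-51.0, -97.0], [-26.0, -77.0]]
scene 47 46 [[-70.0, -111.0], [-65.0, -103.0], [-56.0, -99.0]]
scene 59 50 [[-70.0, -112.0], [-66.0, -102.0], [-55.0, -98.0]]
scene 71 51 [[-68.0, -133.0], [-59.0, -108.0], [7.0, -100.0]]
scene 83 58 [[-11.0, -145.0], [-7.0, -128.0], [9.0, -122.0]]
scene 95 61 [[-11.0, -143.0], [-7.0, -127.0], [5.0, -121.0]]
scene 107 44 [[-12.0, -146.0], [-7.0, -128.0], [7.0, -122.0]]
scene 119 79 [[-19.0, -167.0], [-9.0, -129.0], [2.0, -104.0]]
scene 131 85 [[-21.0, -177.0], [-11.0, -122.0], [1.0, -93.0]]
scene 143 80 [[-22.0, -182.0], [-12.0, -124.0], [4.0, -89.0]]
```

View pics/s3.png

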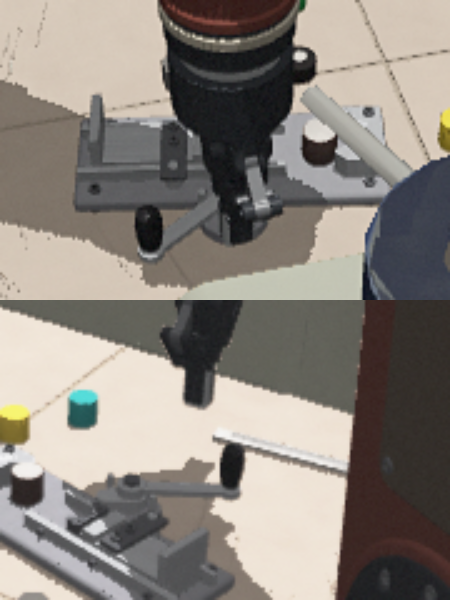

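The fingertips passed over the knob: the scene shows their lower end at (197,400) in free air. So they sit higher than assumed, and I'll measure by how much.

Run:
```python
from h import *
for n in("side","scene"):
    p,D=env.capture(n); b,a=np.nonzero(D>0); P=pts(n,np.c_[a,b],D[b,a])
    L=np.array([v(q) for q in P]); k=(np.hypot(L[:,0]-3,L[:,1]+138)<25)&(P[:,2]>.02)&(P[:,2]<.13)
    z=P[k][:,2]*1000; print(n,len(z),np.histogram(z,np.arange(20,131,6)),np.sort(z)[:8].round())
    c=p[b[k],a[k]].mean(1); print(c[np.argsort(z)][:10])
    s=env.read_state()["eef_pos"]; print("TCP pix",proj(n,s),"tip",proj(n,s-[0,0,.011]), "pix of lowest",[(a[k][i],b[k][i]) for i in np.argsort(z)[:3]])
print(env.tip_extent); show()
```

```text
side 146 (array([ 0,  0,  0,  0,  0,  0,  0,  0,  0,  2, 11, 28, 27, 33, 17,  3,  3,
       14]), array([ 20,  26,  32,  38,  44,  50,  56,  62,  68,  74,  80,  86,  92,
        98, 104, 110, 116, 122, 128])) [79. 79. 80. 82. 83. 84. 84. 84.]
[56.         89.33333333 96.         94.33333333 81.         71.66666667
 86.         86.         83.66666667 82.66666667]
TCP pix [[315.3945069  302.08034584]] tip [[315.5495713  306.16889908]] pix of lowest [(np.int64(316), np.int64(297)), (np.int64(312), np.int64(298)), (np.int64(311), np.int64(298))]
scene 212 (array([ 0,  0,  0,  0,  0,  0,  0,  0,  0,  9, 19, 33, 25, 33, 33, 24, 11,
       20]), array([ 20,  26,  32,  38,  44,  50,  56,  62,  68,  74,  80,  86,  92,
        98, 104, 110, 116, 122, 128])) [76. 78. 79. 79. 79. 79. 79. 80.]
[151.33333333 117.33333333 114.         148.33333333 148.66666667
 165.33333333  87.33333333 126.66666667  93.         132.66666667]
TCP pix [[377.8505288  228.45777031]] tip [[377.46774625 232.93183146]] pix of lowest [(np.int64(375), np.int64(222)), (np.int64(377), np.int64(222)), (np.int64(378), np.int64(222))]
0.011
6.2167 vice [   2.3 -137.6] [ 0.5389 -0.2436  0.0601] [-3.142 -0.    -3.066] F [ 1.  -0.3 -0.6] 0.0014047402918601773 [-0.65  0.11 -0.18  1.29 -0.   -0.72]
```

Run:
```python
from h import *
c=arc(222.5,-34); m=arc(250,-30)
s=env.read_state(); e=s["eef_pos"]*1000
rows([(e[0],e[1],95,184),(m[0],m[1],95,m[2]),(c[0],c[1],95,c[2]),(c[0],c[1],32,c[2])],step=20)
```

```text
17 end [ 467.  -173.6   32.1 -239.3]
[[0,0,-17,0,0,0,0],[0,0,-18,0,0,0.1,0],[8,5,0,0,0,1,0],[10,5,0,0,0,1,0],[9,3,0,0,0,1,0],[10,3,0,0,0,0.9,0],[10,2,0,0,0,1,0],[10,0,0,0,0,1,0],[7,5,0,0,0,0.9,0],[8,4,0,0,0,0.9,0],[8,4,0,0,0,1,0],[9,2,0,0,0,0.9,0]]
[[9,2,0,0,0,0.9,0],[0,0,16,0,0,0,0],[0,0,16,0,0,0,0],[0,0,15,0,0,0,0],[0,0,16,0,0,0,0]]
```

Emit:
play_rows(
  moves=[
    [[0,0,-17,0,0,0,0],[0,0,-18,0,0,0.1,0],[8,5,0,0,0,1,0],[10,5,0,0,0,1,0],[9,3,0,0,0,1,0],[10,3,0,0,0,0.9,0],[10,2,0,0,0,1,0],[10,0,0,0,0,1,0],[7,5,0,0,0,0.9,0],[8,4,0,0,0,0.9,0],[8,4,0,0,0,1,0],[9,2,0,0,0,0.9,0]],
  ],
)

```text
t: 7.22
eef_pos: [0.4704, -0.1819, 0.0952]
eef_rot: [3.142, 0.0, 2.196]
force: [-0.2, -0.6, 0.1]
opening: -0.001
gripper_force: 0.0
```

Emit:
play_rows(
  moves=[
    [[9,2,0,0,0,0.9,0],[0,0,16,0,0,0,0],[0,0,16,0,0,0,0],[0,0,15,0,0,0,0],[0,0,16,0,0,0,0],[0,0,0,0,0,0,0],[0,0,0,0,0,0,0]],
  ],
)

```text
t: 7.8
eef_pos: [0.4664, -0.1734, 0.0317]
eef_rot: [-3.141, -0.001, 2.108]
force: [0.5, -0.4, 0.6]
opening: 0.002
gripper_force: 0.0
```

```bash
cat >> h.py <<'E'
def tipz(r=20):
    c=v(env.read_state()["eef_pos"])
    for n in("side","scene"):
        p,D=env.capture(n); b,a=np.nonzero(D>0); P=pts(n,np.c_[a,b],D[b,a]); L=P[:,:2]*1000-w(*c)
        k=(np.hypot(L[:,0],L[:,1])<r)&(P[:,2]>.022)&(P[:,2]<.13)&(p[b,a].max(1)<70); print(n,"dark lowest",np.sort(P[k][:,2]*1000)[:8].round())
E
python3 - <<'E'
from h import *
show(); tipz()
c=arc(222.5,-21); rows([(c[0],c[1],32,c[2])],step=4)
E
```

```text
7.8 vice [-83.2 -83.8] [ 0.4664 -0.1734  0.0317] [-3.141e+00 -1.000e-03  2.108e+00] F [ 0.5 -0.4  0.6] 0.0017522625428380196 [-0.62 -0.16 -0.49  1.24 -0.    0.41]
side dark lowest [57. 58. 58. 58. 59. 59. 60. 60.]
scene dark lowest [55. 57. 57. 58. 59. 59. 60. 61.]
4 end [ 474.2 -185.3   32.2  120.8]
[[-3,0,0,0,0,0,0],[-3,0,1,0,0,0,0],[-4,0,0,0,0,0,0],[-3,0,0,0,0,0,0]]
```

Emit:
play_rows(
  moves=[
    [[-3,0,1,0,0,0,0],[-3,0,1,0,0,0,0],[-4,0,1,0,0,0,0],[-3,0,0,0,0,0,0],[-5,-1,0,0,0,-0.6,0],[-6,-1,0,0,0,-0.7,0],[-5,-2,0,0,0,-0.6,0],[-6,-1,0,0,0,-0.7,0],[-5,-1,0,0,0,-0.7,0],[-6,-2,0,0,0,-0.6,0]],
  ],
)

```text
t: 8.73
eef_pos: [0.4892, -0.2154, 0.029]
eef_rot: [-3.142, -0.001, 2.521]
force: [-1.1, 1.3, 0.3]
opening: -0.002
gripper_force: 0.5
```

```bash
cat >> h.py <<'E'
def knob():
    c=v(env.read_state()["eef_pos"])
    for n in("side","scene"):
        p,D=env.capture(n); b,a=np.nonzero(D>0); P=pts(n,np.c_[a,b],D[b,a]); L=np.array([v(q) for q in P[(P[:,2]>.045)&(P[:,2]<.079)&(P[:,0]>.4)&(P[:,0]<.75)]]); 
        if len(L)==0: continue
        r=np.hypot(L[:,0],L[:,1]+55); an=np.degrees(np.arctan2(L[:,1]+55,L[:,0]))%360; k=(r>70)&(r<90)&(an>200)&(an<345); print(n,k.sum(),"ang",np.percentile(an[k],[5,25,50,75,95]).round() if k.sum() else "")
    q=c-[0,-55]; s=env.read_state(); print("finger r",np.hypot(*q).round(1),"ang",(np.degrees(np.arctan2(q[1],q[0]))%360).round(1))
E
python3 - <<'E'
from h import *
show(); knob()
E
```

```text
8.7333 vice [ -52.2 -120.2] [ 0.4892 -0.2154  0.029 ] [-3.142e+00 -1.000e-03  2.521e+00] F [-1.1  1.3  0.3] -0.001985862915546313 [-0.66 -0.04 -0.39  1.23 -0.   -0.04]
side 200 ang [236. 240. 245. 249. 251.]
scene 155 ang [222. 224. 225. 230. 245.]
finger r 83.5 ang 231.3
```

Contact: the knob is now near 245°. I'll continue.

Emit:
play_rows(
  moves=[
    [[-6,-1,0,0,0,-0.7,0],[-5,-1,0,0,0,-0.7,0],[-6,-1,0,0,0,-0.6,0],[-6,-2,0,0,0,-0.7,0],[-5,-1,0,0,0,-0.7,0],[-6,-1,0,0,0,-0.6,0],[-5,-1,0,0,0,-0.7,0],[-6,-2,0,0,0,-0.7,0],[-6,-1,0,0,0,-0.6,0],[-5,-1,0,0,0,-0.7,0]],
  ],
)

```text
t: 9.67
eef_pos: [0.538, -0.2433, 0.029]
eef_rot: [-3.141, -0.001, -3.064]
force: [-2.2, -0.7, -0.5]
opening: 0.003
gripper_force: 0.6
```

Run:
```python
from h import *
show(); knob()
s=env.read_state();e=s["eef_pos"]*1000
W=[(*arc(a,-21)[:2],30,arc(a,-21)[2]) for a in np.arange(291,335,4)]
rows(W,step=9)
```

```text
9.6667 vice [   1.3 -137.5] [ 0.538  -0.2433  0.029 ] [-3.141e+00 -1.000e-03 -3.064e+00] F [-2.2 -0.7 -0.5] 0.0026934492885463796 [-0.65  0.13 -0.21  1.23 -0.   -0.72]
side 97 ang [262. 277. 281. 285. 288.]
scene 184 ang [262. 264. 271. 282. 290.]
finger r 82.5 ang 270.9
11 end [ 600.9 -230.3   30.1 -130.6]
[[-7,-2,-1,0,0,-0.8,0],[-6,-1,0,0,0,-0.7,0],[-5,-2,0,0,0,-0.6,0],[-6,-1,0,0,0,-0.7,0],[-6,-1,0,0,0,-0.7,0],[-5,-1,0,0,0,-0.6,0],[-6,-2,0,0,0,-0.7,0],[-6,-1,0,0,0,-0.7,0],[-5,-1,0,0,0,-0.6,0],[-6,-2,0,0,0,-0.7,0],[-6,-1,0,0,0,-0.7,0]]
```

Emit:
play_rows(
  moves=[
    [[-7,-2,-1,0,0,-0.8,0],[-6,-1,0,0,0,-0.7,0],[-5,-2,0,0,0,-0.6,0],[-6,-1,0,0,0,-0.7,0],[-6,-1,0,0,0,-0.7,0],[-5,-1,0,0,0,-0.6,0],[-6,-2,0,0,0,-0.7,0],[-6,-1,0,0,0,-0.7,0],[-5,-1,0,0,0,-0.6,0],[0,0,0,0,0,0,0]],
  ],
)

```text
t: 10.6
eef_pos: [0.5901, -0.2358, 0.0301]
eef_rot: [-3.141, 0.0, -2.426]
force: [0.7, -0.4, -0.1]
opening: -0.001
gripper_force: 0.0
```

Run:
```python
from h import *
show(); knob()
W=[(*arc(a,-21)[:2],30,arc(a,-21)[2]) for a in np.arange(326,343,2)]
rows(W,step=9)
```

```text
10.6 vice [  50.7 -119.5] [ 0.5901 -0.2358  0.0301] [-3.141  0.    -2.426] F [ 0.7 -0.4 -0.1] -0.0012298038044691146 [-0.59  0.26 -0.07  1.25 -0.   -1.3 ]
side 96 ang [299. 300. 301. 302. 319.]
scene 181 ang [299. 311. 317. 325. 329.]
finger r 82.1 ang 308.2
9 end [ 612.2 -220.2   30.1 -120. ]
[[-5,-2,0,0,0,-0.6,0],[-2,-1,0,0,0,-0.3,0],[-3,0,0,0,0,-0.3,0],[-3,-1,0,0,0,-0.4,0],[-3,-1,0,0,0,-0.3,0],[-3,0,0,0,0,-0.3,0],[-3,-1,0,0,0,-0.4,0],[-2,-1,0,0,0,-0.3,0],[-3,0,0,0,0,-0.3,0]]
```

Emit:
play_rows(
  moves=[
    [[-5,-2,0,0,0,-0.6,0],[-2,-1,0,0,0,-0.3,0],[-3,0,0,0,0,-0.3,0],[-3,-1,0,0,0,-0.4,0],[0,0,0,0,0,0,0],[0,0,0,0,0,0,0]],
  ],
)

```text
t: 11.2
eef_pos: [0.6016, -0.2299, 0.0301]
eef_rot: [3.141, 0.0, -2.261]
force: [-0.4, -0.3, -0.4]
opening: -0.001
gripper_force: 0.0
```

Emit:
play_rows(
  moves=[
    [[-2,0,0,0,0,-0.3,0],[0,0,0,0,0,0,0],[0,0,0,0,0,0,0]],
  ],
)

```text
t: 11.45
eef_pos: [0.6029, -0.2285, 0.0302]
eef_rot: [-3.141, -0.0, -2.229]
force: [0.2, -0.5, 0.4]
opening: 0.002
gripper_force: 0.2
```

Emit:
play_rows(
  moves=[
    [[-2,0,0,0,0,-0.2,0],[0,0,0,0,0,0,0],[0,0,0,0,0,0,0]],
  ],
)

```text
t: 11.7
eef_pos: [0.6043, -0.2269, 0.0302]
eef_rot: [-3.141, -0.0, -2.206]
force: [0.1, -1.5, -0.3]
opening: 0.002
gripper_force: 0.6
```

Run:
```python
from h import *
show(); knob()
```

```text
11.7 vice [  62.9 -107.9] [ 0.6043 -0.2269  0.0302] [-3.141 -0.    -2.206] F [ 0.1 -1.5 -0.3] 0.0016428228481934475 [-0.56  0.29 -0.03  1.25 -0.   -1.5 ]
side 110 ang [310. 311. 312. 314. 317.]
scene 179 ang [313. 324. 330. 338. 341.]
finger r 82.1 ang 319.9
```

Nearly at the stop. I'll push on in 2 mm steps and watch the force.

Emit:
play_rows(
  moves=[
    [[-2,0,0,0,0,0,0],[0,0,0,0,0,0,0],[0,0,0,0,0,0,0]],
  ],
)

```text
t: 12.05
eef_pos: [0.6046, -0.2266, 0.0301]
eef_rot: [3.142, -0.003, -2.207]
force: [-5.7, -7.1, 0.5]
opening: -0.002
gripper_force: 4.5
```

Emit:
play_rows(
  moves=[
    [[-1,0,0,0,0,0,0],[0,0,0,0,0,0,0],[0,0,0,0,0,0,0]],
  ],
)

```text
t: 12.3
eef_pos: [0.6047, -0.2265, 0.0301]
eef_rot: [3.141, -0.004, -2.207]
force: [-8.0, -11.0, 1.2]
opening: -0.001
gripper_force: 6.3
```

Emit:
play_rows(
  moves=[
    [[-1,0,0,0,0,0,0],[0,0,0,0,0,0,0],[0,0,0,0,0,0,0]],
  ],
)

```text
t: 12.55
eef_pos: [0.6049, -0.2263, 0.0301]
eef_rot: [3.141, -0.006, -2.208]
force: [-11.1, -12.7, 1.8]
opening: -0.001
gripper_force: 8.2
```

Run:
```python
from h import *
s=env.read_state();e=s["eef_pos"]*1000; y=np.degrees(s["eef_rot"][2]); a=np.radians(y)
b=e+24*np.array([np.cos(a),np.sin(a),0])
g=w(-138,0)
rows([(b[0],b[1],30,y),(b[0],b[1],105,y),(g[0],g[1],105,180+VY),(g[0],g[1],45,180+VY),],step=20)
```

```text
21 end [ 429.8  -80.4   45.1 -191.9]
[[12,0,0,0,0,0,0],[12,0,0,0,0,0,0],[0,0,-19,0,0,0,0],[0,0,-18,0,0,0,0],[0,0,-19,0,0,0,0],[0,0,-19,0,0,0,0],[-3,19,0,0,0,0.9,0],[-1,19,0,0,0,0.9,0],[0,19,0,0,0,0.9,0],[2,19,0,0,0,0.9,0],[5,19,0,0,0,0.9,0],[5,19,0,0,0,0.9,0]]
[[8,17,0,0,0,1,0],[9,17,0,0,0,0.9,0],[11,16,0,0,0,0.9,0],[12,15,0,0,0,0.9,0],[14,13,0,0,0,0.9,0],[15,12,0,0,0,0.9,0],[0,0,20,0,0,0,0],[0,0,20,0,0,0,0],[0,0,20,0,0,0,0]]
```

Emit:
play_rows(
  moves=[
    [[14,0,0,0,0,0,0],[14,0,0,0,0,0,0],[0,0,-19,0,0,0,0],[0,0,-18,0,0,0,0],[0,0,-19,0,0,0,0],[0,0,-19,0,0,0,0],[-3,19,0,0,0,0.9,0],[-1,19,0,0,0,0.9,0],[0,19,0,0,0,0.9,0],[2,19,0,0,0,0.9,0],[5,19,0,0,0,0.9,0],[5,19,0,0,0,0.9,0]],
  ],
)

```text
t: 13.55
eef_pos: [0.5087, -0.1628, 0.1049]
eef_rot: [3.141, 0.001, -2.776]
force: [0.3, -0.3, -0.3]
opening: 0.004
gripper_force: 0.0
```

Emit:
play_rows(
  moves=[
    [[8,17,0,0,0,1,0],[9,17,0,0,0,0.9,0],[11,16,0,0,0,0.9,0],[12,15,0,0,0,0.9,0],[14,13,0,0,0,0.9,0],[15,12,0,0,0,0.9,0],[0,0,20,0,0,0,0],[0,0,20,0,0,0,0],[0,0,20,0,0,0,0],[0,0,0,0,0,0,0],[0,0,0,0,0,0,0]],
  ],
)

```text
t: 14.47
eef_pos: [0.428, -0.0811, 0.0446]
eef_rot: [3.141, -0.002, 2.936]
force: [-0.5, -0.8, 0.4]
opening: 0.001
gripper_force: 0.0
```

Run:
```python
from h import *
show(); tipz(); knob()
g=w(-138,0)
rows([(g[0],g[1],20,180+VY)],step=13)
for n in("side","scene"):
    p,D=env.capture(n); b,a=np.nonzero(D>0); P=pts(n,np.c_[a,b],D[b,a]); L=np.array([v(q) for q in P]); 
    for lo,hi in((.050,.0585),(.0595,.0645)):
        k=(P[:,2]>lo)&(P[:,2]<hi)&(L[:,0]>-118)&(L[:,0]<-85)&(abs(L[:,1])<30); print(n,lo,np.percentile(L[k][:,0],[2,20,50,80,98]) if k.sum() else k.sum())
```

```text
14.4667 vice [-139.6   -1.3] [ 0.428  -0.0811  0.0446] [ 3.141e+00 -2.000e-03  2.936e+00] F [-0.5 -0.8  0.4] 0.0008189804119560503 [-0.49 -0.38 -0.65  1.3   0.   -0.28]
side dark lowest [68. 70. 71. 71. 71. 72. 72. 72.]
scene dark lowest [69. 70. 71. 71. 72. 72. 72. 72.]
side 159 ang [327. 328. 330. 332. 336.]
scene 90 ang [330. 333. 337. 340. 341.]
finger r 148.1 ang 158.9
2 end [430.1 -80.   19.5 168.2]
[[0,1,13,0,0,0,0],[0,1,14,0,0,0,0]]
side 0.05 [-107.98228037 -105.80742623 -102.42261087  -99.96487914  -99.7478076 ]
side 0.0595 [-107.36376107 -105.59235347 -103.54925312 -101.13097052  -99.90928721]
scene 0.05 [-108.77301726 -107.31082526 -106.3435333  -105.00212318  -98.76584494]
scene 0.0595 [-108.17072043 -105.84487312 -103.95082354 -102.03758217 -100.78427915]
```

Emit:
play_rows(
  moves=[
    [[0,1,14,0,0,0,0],[0,0,13,0,0,0,0],[-5,0,0,0,0,0,0],[-5,0,0,0,0,0,0],[-5,0,0,0,0,0,0],[-3,0,0,0,0,0,0],[-3,0,0,0,0,0,0],[-3,0,0,0,0,0,0],[-3,0,0,0,0,0,0],[-3,0,0,0,0,0,0]],
  ],
)

```text
t: 15.6
eef_pos: [0.4586, -0.0866, 0.0182]
eef_rot: [-3.141, -0.0, 2.937]
force: [-1.3, -0.5, 1.6]
opening: 0.003
gripper_force: 0.9
```

Emit:
play_rows(
  moves=[
    [[-3,0,0,0,0,0,0],[-3,0,0,0,0,0,0],[-4,0,0,0,0,0,0],[-4,0,0,0,0,0,0],[-4,0,0,0,0,0,0],[-4,0,0,0,0,0,0],[-4,0,0,0,0,0,0],[-3,0,0,0,0,0,0],[-3,0,0,0,0,0,0],[-3,0,0,0,0,0,0]],
  ],
)

```text
t: 16.43
eef_pos: [0.4929, -0.0937, 0.018]
eef_rot: [-3.141, -0.0, 2.937]
force: [-1.3, 0.1, 0.6]
opening: 0.001
gripper_force: 0.9
```

Run:
```python
from h import *
show()
p,d=env.capture("scene"); a=p[190:310,280:440,::-1]
q,e=env.capture("side"); b=q[210:330,230:390,::-1]
cv2.imwrite("pics/s4.png",np.vstack([cv2.resize(x,None,fx=2.5,fy=2.5) for x in(a,b)]))
for n,D in(("side",e),("scene",d)):
    b,a=np.nonzero(D>0); P=pts(n,np.c_[a,b],D[b,a]); L=np.array([v(x) for x in P]); k=(P[:,2]>.0415)&(P[:,2]<.0445)&(L[:,0]>40)&(L[:,0]<100)&(abs(L[:,1])<20); print(n,"bar top",k.sum(),np.percentile(L[k],[3,50,97],axis=0).round(1).tolist() if k.sum() else "")
```

```text
16.4333 vice [-73.5  -0.3] [ 0.4929 -0.0937  0.018 ] [-3.141 -0.     2.937] F [-1.3  0.1  0.6] 0.0014056487471662976 [-0.45 -0.14 -0.5   1.21 -0.   -0.24]
side bar top 70 [[53.2, -15.3], [62.3, -4.9], [77.1, 11.8]]
scene bar top 51 [[53.3, -12.1], [64.4, -0.7], [75.6, 10.1]]
```

View pics/s4.png

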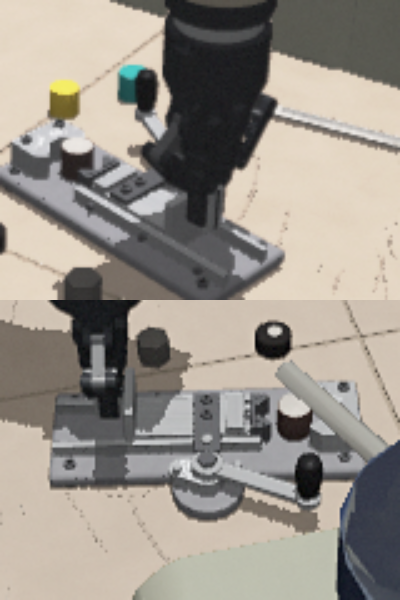

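The fingers are on the plate at (115,405) in the lower view. The lever is at its forward stop with the knob at (310,470), and the pad is about 6 mm short of the bar. I'll continue.

Emit:
play_rows(
  moves=[
    [[-2,0,0,0,0,0,0],[-2,0,0,0,0,0,0],[-2,0,0,0,0,0,0],[-2,0,0,0,0,0,0],[-2,0,0,0,0,0,0],[-2,0,0,0,0,0,0],[0,0,0,0,0,0,0]],
  ],
)

```text
t: 17.12
eef_pos: [0.5049, -0.0962, 0.0181]
eef_rot: [-3.142, 0.0, 2.937]
force: [0.3, -0.3, -0.5]
opening: 0.0
gripper_force: 0.0
```

Emit:
play_rows(
  moves=[
    [[-1,0,0,0,0,0,0],[-1,0,0,0,0,0,0],[-1,0,0,0,0,0,0],[-1,0,0,0,0,0,0],[0,0,0,0,0,0,0],[0,0,0,0,0,0,0]],
  ],
)

```text
t: 17.62
eef_pos: [0.5085, -0.097, 0.0181]
eef_rot: [-3.141, 0.0, 2.937]
force: [-1.0, 0.8, -0.2]
opening: 0.003
gripper_force: 0.3
```

```bash
cat >> h.py <<'E'
def bar():
    for n in("side","scene"):
        p,D=env.capture(n); b,a=np.nonzero(D>0); P=pts(n,np.c_[a,b],D[b,a]); L=np.array([v(x) for x in P]); k=(P[:,2]>.041)&(P[:,2]<.0455)&(L[:,0]>40)&(L[:,0]<100)&(abs(L[:,1])<20); print(n,"bar top",k.sum(),np.percentile(L[k],[3,50,97],axis=0).round(1).tolist() if k.sum() else "")
E
python3 - <<'E'
from h import *
show(); bar()
E
```

```text
17.6167 vice [-57.5  -0.3] [ 0.5085 -0.097   0.0181] [-3.141  0.     2.937] F [-1.   0.8 -0.2] 0.0029028694753057793 [-0.44 -0.09 -0.45  1.21 -0.   -0.24]
side bar top 79 [[55.2, -15.4], [64.8, -5.4], [77.0, 8.6]]
scene bar top 63 [[55.6, -11.2], [67.7, 2.1], [79.9, 11.9]]
```

Emit:
play_rows(
  moves=[
    [[-1,0,0,0,0,0,0],[-1,0,0,0,0,0,0],[-1,0,0,0,0,0,0],[-1,0,0,0,0,0,0],[-1,0,0,0,0,0,0],[-1,0,0,0,0,0,0],[-1,0,0,0,0,0,0],[0,0,0,0,0,0,0]],
  ],
)

```text
t: 18.38
eef_pos: [0.5155, -0.0984, 0.0181]
eef_rot: [-3.141, 0.0, 2.937]
force: [-0.8, -0.6, 0.2]
opening: -0.002
gripper_force: 0.4
```

Emit:
play_rows(
  moves=[
    [[-1,0,0,0,0,0,0],[0,0,0,0,0,0,0],[0,0,0,0,0,0,0]],
  ],
)

```text
t: 18.63
eef_pos: [0.5164, -0.0986, 0.0181]
eef_rot: [-3.141, 0.0, 2.937]
force: [-0.6, -0.2, -0.6]
opening: -0.001
gripper_force: 0.4
```

Emit:
play_rows(
  moves=[
    [[-1,0,0,0,0,0,0],[0,0,0,0,0,0,0],[0,0,0,0,0,0,0]],
  ],
)

```text
t: 18.88
eef_pos: [0.5172, -0.0988, 0.0181]
eef_rot: [-3.141, 0.0, 2.937]
force: [-0.9, -1.2, 0.1]
opening: -0.006
gripper_force: 0.6
```

Run:
```python
from h import *
show(); bar()
```

```text
18.8833 vice [-48.7  -0.3] [ 0.5172 -0.0988  0.0181] [-3.141  0.     2.937] F [-0.9 -1.2  0.1] -0.005502612561372967 [-0.44 -0.06 -0.42  1.21 -0.   -0.23]
side bar top 43 [[51.9, -13.9], [69.6, -5.2], [80.1, 7.3]]
scene bar top 57 [[63.0, -10.1], [74.7, 1.9], [86.4, 13.0]]
```

Emit:
play_rows(
  moves=[
    [[-1,0,0,0,0,0,0],[-1,0,0,0,0,0,0],[0,0,0,0,0,0,0],[0,0,0,0,0,0,0]],
  ],
)

```text
t: 19.32
eef_pos: [0.5189, -0.0991, 0.018]
eef_rot: [-3.141, -0.001, 2.937]
force: [-4.3, 0.6, 3.2]
opening: -0.001
gripper_force: 2.3
```

Emit:
play_rows(
  moves=[
    [[-1,0,0,0,0,0,0],[0,0,0,0,0,0,0],[0,0,0,0,0,0,0]],
  ],
)

```text
t: 19.57
eef_pos: [0.5197, -0.0993, 0.018]
eef_rot: [-3.141, -0.001, 2.937]
force: [-5.7, 0.3, 2.8]
opening: 0.001
gripper_force: 2.8
```

Emit:
play_rows(
  moves=[
    [[-1,0,0,0,0,0,0],[0,0,0,0,0,0,0],[0,0,0,0,0,0,0]],
  ],
)

```text
t: 19.82
eef_pos: [0.5204, -0.0994, 0.018]
eef_rot: [-3.141, -0.001, 2.937]
force: [-7.6, -0.3, 5.1]
opening: 0.003
gripper_force: 3.7
```

Run:
```python
from h import *
show(); bar()
s=env.read_state();e=s["eef_pos"]*1000; y=180+VY
b=w(v(s["eef_pos"])[0]-25,0)
m=w(-20,-40)
c=arc(335,40)
rows([(b[0],b[1],18,y),(b[0],b[1],105,y),(c[0],c[1],105,c[2])],step=20)
print(c, v((c[0]/1000,c[1]/1000)))
```

```text
19.8167 vice [-45.4  -0.3] [ 0.5204 -0.0994  0.018 ] [-3.141e+00 -1.000e-03  2.937e+00] F [-7.6 -0.3  5.1] 0.0033888578777697457 [-0.44 -0.05 -0.41  1.21 -0.   -0.23]
side bar top 45 [[62.4, -16.1], [69.9, -6.0], [93.1, 11.8]]
scene bar top 59 [[63.9, -12.9], [76.9, 1.1], [91.5, 12.4]]
18 end [ 641.6 -178.5  105.   233.1]
[[12,0,0,0,0,0,0],[13,0,0,0,0,0,0],[0,0,-17,0,0,0,0],[0,0,-18,0,0,0,0],[0,0,-17,0,0,0,0],[0,0,-18,0,0,0,0],[0,0,-17,0,0,0,0],[-15,-5,0,0,0,-1,0],[-13,-6,0,0,0,-1,0],[-14,-8,0,0,0,-1,0],[-12,-9,0,0,0,-0.9,0],[-12,-10,0,0,0,-1,0]]
[[-10,-11,0,0,0,-1,0],[-9,-12,0,0,0,-1,0],[-8,-14,0,0,0,-1,0],[-6,-13,0,0,0,-1,0],[-5,-15,0,0,0,-0.9,0],[-3,-15,0,0,0,-1,0]]
(np.float64(641.6647142641614), np.float64(-178.20443132209763), np.float64(233.18190891509607)) [ 89.40935343 -52.55714946]
```

Emit:
play_rows(
  moves=[
    [[12,0,0,0,0,0,0],[13,0,0,0,0,0,0],[0,0,-17,0,0,0,0],[0,0,-18,0,0,0,0],[0,0,-17,0,0,0,0],[0,0,-18,0,0,0,0],[0,0,-17,0,0,0,0],[-15,-5,0,0,0,-1,0],[-13,-6,0,0,0,-1,0],[-14,-8,0,0,0,-1,0],[-12,-9,0,0,0,-0.9,0],[-12,-10,0,0,0,-1,0]],
  ],
)

```text
t: 20.92
eef_pos: [0.5646, -0.1331, 0.1052]
eef_rot: [-3.141, 0.001, -2.829]
force: [-0.8, 0.4, -0.1]
opening: -0.001
gripper_force: 0.0
```

Emit:
play_rows(
  moves=[
    [[-10,-11,0,0,0,-1,0],[-9,-12,0,0,0,-1,0],[-8,-14,0,0,0,-1,0],[-6,-13,0,0,0,-1,0],[-5,-15,0,0,0,-0.9,0],[-3,-15,0,0,0,-1,0],[0,0,0,0,0,0,0],[0,0,0,0,0,0,0]],
  ],
)

```text
t: 21.58
eef_pos: [0.6427, -0.1788, 0.1047]
eef_rot: [-3.142, 0.0, -2.218]
force: [-0.7, -0.6, 0.1]
opening: 0.002
gripper_force: 0.0
```

Run:
```python
from h import *
show(); knob()
c=arc(335,37);W=[(c[0],c[1],30,c[2])]
print("down");rows(W,step=19)
W=[(*arc(a,21)[:2],30,arc(a,21)[2]) for a in [335]+list(np.arange(332,205,-4))]
print("arc");rows(W,start=(c[0],c[1],30,c[2]),step=9)
```

```text
21.5833 vice [ 90.5 -52.9] [ 0.6427 -0.1788  0.1047] [-3.142  0.    -2.218] F [-0.7 -0.6  0.1] 0.0016097916376139872 [-0.47  0.31  0.14  1.4   0.   -1.39]
side 162 ang [327. 328. 330. 333. 337.]
scene 88 ang [330. 333. 338. 340. 342.]
finger r 90.5 ang 1.3
down
4 end [ 640.2 -180.6   30.  -127.1]
[[1,0,19,0,0,0,0],[1,0,19,0,0,0,0],[0,0,18,0,0,0,0],[1,0,19,0,0,0,0]]
arc
34 end [ 482.9 -204.4   30.   106. ]
[[8,0,0,0,0,0,0],[8,0,0,0,0,0,0],[4,-1,0,0,0,0.5,0],[6,-1,0,0,0,0.7,0],[5,-2,0,0,0,0.6,0],[6,-1,0,0,0,0.7,0],[6,-1,0,0,0,0.7,0],[5,-1,0,0,0,0.6,0],[6,-2,0,0,0,0.7,0],[6,-1,0,0,0,0.7,0],[5,-1,0,0,0,0.6,0],[6,-1,0,0,0,0.7,0]]
[[6,-2,0,0,0,0.7,0],[5,-1,0,0,0,0.6,0],[6,-1,0,0,0,0.7,0],[5,-1,0,0,0,0.7,0],[6,-2,0,0,0,0.6,0],[6,-1,0,0,0,0.7,0],[5,-1,0,0,0,0.7,0],[6,-2,0,0,0,0.6,0],[6,-1,0,0,0,0.7,0],[5,-1,0,0,0,0.7,0],[6,-1,0,0,0,0.6,0],[5,-2,0,0,0,0.7,0]]
[[6,-1,0,0,0,0.7,0],[6,-1,0,0,0,0.6,0],[5,-1,0,0,0,0.7,0],[6,-2,0,0,0,0.7,0],[6,-1,0,0,0,0.6,0],[5,-1,0,0,0,0.7,0],[6,-2,0,0,0,0.7,0],[5,-1,0,0,0,0.6,0],[6,-1,0,0,0,0.7,0],[6,-1,0,0,0,0.7,0]]
```

Emit:
play_rows(
  moves=[
    [[1,0,19,0,0,0,0],[1,0,19,0,0,0,0],[0,0,18,0,0,0,0],[1,0,19,0,0,0,0],[4,0,0,0,0,0,0],[4,0,0,0,0,0,0],[4,0,0,0,0,0,0],[4,0,0,0,0,0,0],[4,-1,0,0,0,0.5,0],[6,-1,0,0,0,0.7,0],[5,-2,0,0,0,0.6,0],[6,-1,0,0,0,0.7,0]],
  ],
)

```text
t: 22.68
eef_pos: [0.6212, -0.2135, 0.0319]
eef_rot: [-3.139, 0.001, -2.481]
force: [1.6, 0.1, 0.2]
opening: 0.003
gripper_force: 0.6
```

Run:
```python
from h import *
show(); knob(); bar()
```

```text
22.6833 vice [ 76.6 -91.3] [ 0.6212 -0.2135  0.0319] [-3.139e+00  1.000e-03 -2.481e+00] F [1.6 0.1 0.2] 0.0029693785378878887 [-0.53  0.31  0.01  1.26  0.   -1.19]
side 220 ang [313. 315. 318. 326. 329.]
scene 192 ang [314. 321. 327. 338. 342.]
finger r 84.8 ang 334.7
side bar top 0 
scene bar top 64 [[63.6, -11.8], [76.1, 0.6], [88.2, 12.5]]
```

Emit:
play_rows(
  moves=[
    [[6,-1,0,0,0,0.7,0],[5,-1,0,0,0,0.6,0],[6,-2,0,0,0,0.7,0],[6,-1,0,0,0,0.7,0],[5,-1,0,0,0,0.6,0],[6,-1,0,0,0,0.7,0],[6,-2,0,0,0,0.7,0],[5,-1,0,0,0,0.6,0],[6,-1,0,0,0,0.7,0],[5,-1,0,0,0,0.7,0]],
  ],
)

```text
t: 23.72
eef_pos: [0.5733, -0.2429, 0.0308]
eef_rot: [-3.141, 0.001, 3.103]
force: [1.0, -0.1, 0.2]
opening: 0.003
gripper_force: 0.6
```

Run:
```python
from h import *
show(); knob(); bar()
W=[(*arc(a,20)[:2],30,arc(a,20)[2]) for a in np.arange(276,208,-4)]
rows(W,step=9)
```

```text
23.7167 vice [  35.8 -129.9] [ 0.5733 -0.2429  0.0308] [-3.141e+00  1.000e-03  3.103e+00] F [ 1.  -0.1  0.2] 0.0029301255760077983 [-0.61  0.22 -0.11  1.24 -0.   -0.57]
side 199 ang [274. 277. 280. 284. 287.]
scene 197 ang [273. 276. 282. 290. 301.]
finger r 83.0 ang 295.5
side bar top 3 [[76.8, -15.1], [78.7, -13.1], [96.4, 9.0]]
scene bar top 57 [[65.3, -10.8], [75.6, 1.3], [86.7, 12.3]]
17 end [ 485.1 -208.7   30.4  110.3]
[[8,-2,0,0,0,0.6,0],[5,-1,0,0,0,0.7,0],[6,-1,0,0,0,0.7,0],[6,-1,0,0,0,0.6,0],[5,-1,0,0,0,0.7,0],[6,-2,0,0,0,0.7,0],[6,-1,0,0,0,0.6,0],[5,-1,0,0,0,0.7,0],[6,-1,0,0,0,0.7,0],[6,-1,0,0,0,0.6,0],[5,-1,0,0,0,0.7,0],[6,-2,0,0,0,0.7,0]]
[[5,-1,0,0,0,0.6,0],[6,-1,0,0,0,0.7,0],[6,-1,0,0,0,0.7,0],[5,-1,0,0,0,0.6,0],[6,-2,0,0,0,0.7,0]]
```

Emit:
play_rows(
  moves=[
    [[8,-2,0,0,0,0.6,0],[5,-1,0,0,0,0.7,0],[6,-1,0,0,0,0.7,0],[6,-1,0,0,0,0.6,0],[5,-1,0,0,0,0.7,0],[6,-2,0,0,0,0.7,0],[6,-1,0,0,0,0.6,0],[5,-1,0,0,0,0.7,0],[6,-1,0,0,0,0.7,0],[6,-1,0,0,0,0.6,0],[0,0,0,0,0,0,0]],
  ],
)

```text
t: 24.83
eef_pos: [0.5146, -0.2341, 0.0303]
eef_rot: [-3.141, -0.0, 2.413]
force: [-0.7, 0.1, 0.2]
opening: 0.0
gripper_force: 0.0
```

Run:
```python
from h import *
show(); knob(); bar()
W=[(*arc(a,20)[:2],30,arc(a,20)[2]) for a in np.arange(234,205,-3)]
rows(W,step=9)
```

```text
24.8333 vice [ -23.5 -133.3] [ 0.5146 -0.2341  0.0303] [-3.141 -0.     2.413] F [-0.7  0.1  0.2] 0.00048682475934884055 [-0.66  0.05 -0.29  1.23 -0.    0.07]
side 83 ang [237. 241. 257. 259. 260.]
scene 201 ang [230. 232. 235. 246. 250.]
finger r 81.8 ang 253.3
side bar top 41 [[50.0, -14.3], [69.7, -5.9], [93.7, 12.9]]
scene bar top 57 [[63.8, -10.1], [74.5, 2.1], [91.3, 12.4]]
10 end [ 482.  -202.5   30.2  105.4]
[[8,-2,0,0,0,1,0],[4,-1,0,0,0,0.5,0],[4,-1,0,0,0,0.5,0],[5,-1,0,0,0,0.5,0],[4,-1,0,0,0,0.5,0],[4,-1,0,0,0,0.5,0],[4,-1,0,0,0,0.5,0],[5,-1,0,0,0,0.5,0],[4,0,0,0,0,0.5,0],[4,-1,0,0,0,0.5,0]]
```

Emit:
play_rows(
  moves=[
    [[4,-1,0,0,0,0.5,0],[4,-1,0,0,0,0.5,0],[4,-1,0,0,0,0.5,0],[4,-1,0,0,0,0.5,0],[5,-1,0,0,0,0.5,0],[4,-1,0,0,0,0.5,0],[4,-1,0,0,0,0.5,0],[0,0,0,0,0,0,0]],
  ],
)

```text
t: 25.7
eef_pos: [0.4913, -0.2164, 0.0302]
eef_rot: [3.141, 0.0, 2.046]
force: [-0.1, -0.3, 0.3]
opening: 0.002
gripper_force: 0.0
```

Emit:
play_rows(
  moves=[
    [[3,-1,0,0,0,0.4,0],[0,0,0,0,0,0,0],[0,0,0,0,0,0,0]],
  ],
)

```text
t: 25.95
eef_pos: [0.4892, -0.2146, 0.0302]
eef_rot: [3.142, 0.0, 2.008]
force: [-0.1, 0.3, -0.7]
opening: -0.003
gripper_force: 0.2
```

Run:
```python
from h import *
show(); knob(); bar()
```

```text
25.95 vice [ -52.4 -119.4] [ 0.4892 -0.2146  0.0302] [3.142 0.    2.008] F [-0.1  0.3 -0.7] -0.0026571582921063775 [-0.66 -0.05 -0.39  1.23 -0.    0.48]
side 72 ang [235. 236. 237. 237. 238.]
scene 191 ang [208. 210. 212. 219. 228.]
finger r 83.0 ang 230.9
side bar top 41 [[46.5, -16.3], [69.5, -5.2], [78.4, 7.2]]
scene bar top 59 [[63.3, -8.9], [74.5, 2.5], [86.6, 12.8]]
```

Emit:
play_rows(
  moves=[
    [[3,-1,0,0,0,0.4,0],[0,0,0,0,0,0,0],[0,0,0,0,0,0,0]],
  ],
)

```text
t: 26.4
eef_pos: [0.4867, -0.2121, 0.0301]
eef_rot: [-3.141, -0.0, 1.964]
force: [-0.4, -0.6, -0.0]
opening: -0.001
gripper_force: 0.2
```

Emit:
play_rows(
  moves=[
    [[3,0,0,0,0,0.3,0],[0,0,0,0,0,0,0],[0,0,0,0,0,0,0]],
  ],
)

```text
t: 26.65
eef_pos: [0.4856, -0.2093, 0.0301]
eef_rot: [-3.141, -0.0, 1.933]
force: [0.3, -0.2, 0.9]
opening: 0.002
gripper_force: 0.2
```

Emit:
play_rows(
  moves=[
    [[2,0,0,0,0,0.2,0],[0,0,0,0,0,0,0],[0,0,0,0,0,0,0]],
  ],
)

```text
t: 26.9
eef_pos: [0.4849, -0.2074, 0.0301]
eef_rot: [-3.141, 0.0, 1.911]
force: [-0.1, -1.1, -0.5]
opening: 0.001
gripper_force: 0.5
```

Run:
```python
from h import *
show(); knob(); bar()
```

```text
26.9 vice [ -58.1 -113.3] [ 0.4849 -0.2074  0.0301] [-3.141  0.     1.911] F [-0.1 -1.1 -0.5] 0.0005392930110756562 [-0.65 -0.07 -0.41  1.23 -0.    0.58]
side 75 ang [230. 231. 231. 232. 232.]
scene 183 ang [202. 204. 207. 213. 221.]
finger r 82.3 ang 225.1
side bar top 37 [[46.6, -13.6], [69.4, -5.9], [78.7, 5.1]]
scene bar top 47 [[66.1, -12.1], [76.3, 2.6], [94.9, 12.7]]
```

Almost there: the knob is near 210°. I'll step until the stop is felt.

Emit:
play_rows(
  moves=[
    [[2,0,0,0,0,0,0],[0,0,0,0,0,0,0],[0,0,0,0,0,0,0]],
  ],
)

```text
t: 27.35
eef_pos: [0.4843, -0.206, 0.0302]
eef_rot: [-3.141, 0.001, 1.91]
force: [0.8, -5.5, -1.0]
opening: 0.001
gripper_force: 2.3
```

Emit:
play_rows(
  moves=[
    [[1,0,0,0,0,0,0],[0,0,0,0,0,0,0],[0,0,0,0,0,0,0]],
  ],
)

```text
t: 27.6
eef_pos: [0.4843, -0.2058, 0.0303]
eef_rot: [-3.141, 0.003, 1.91]
force: [0.6, -8.2, -3.2]
opening: -0.001
gripper_force: 4.1
```

Emit:
play_rows(
  moves=[
    [[1,0,0,0,0,0,0],[0,0,0,0,0,0,0],[0,0,0,0,0,0,0]],
  ],
)

```text
t: 27.85
eef_pos: [0.4842, -0.2057, 0.0304]
eef_rot: [-3.142, 0.004, 1.909]
force: [2.7, -11.4, -5.5]
opening: -0.002
gripper_force: 6.0
```

Emit:
play_rows(
  moves=[
    [[-12,0,0,0,0,0,0],[-14,0,0,0,0,0,0],[0,0,-18,0,0,0,0],[0,0,-18,0,0,0,0],[0,0,-18,0,0,0,0],[0,0,-18,0,0,0,0],[25,-25,-18,0,0,0,0],[25,-25,-18,0,0,0,0],[25,-25,-18,0,0,0,0],[0,0,0,0,0,0,0],[0,0,0,0,0,0,0]],
  ],
)

```text
t: 28.77
eef_pos: [0.3968, -0.1824, 0.158]
eef_rot: [3.139, 0.003, 1.91]
force: [0.9, 0.3, -0.7]
opening: 0.002
gripper_force: 0.0
```

Run:
```python
from h import *
show(); knob(); bar()
p,d=env.capture("scene"); a=p[180:310,260:440,::-1]
q,e=env.capture("side"); b=q[200:330,220:400,::-1]
cv2.imwrite("pics/s5.png",np.vstack([cv2.resize(x,None,fx=2.3,fy=2.3,interpolation=2) for x in(a,b)]))
for n,D in(("side",e),("scene",d)):
    b,a=np.nonzero(D>0); P=pts(n,np.c_[a,b],D[b,a]); L=np.array([v(x) for x in P]); k=(P[:,2]>.0595)&(P[:,2]<.0645)&(L[:,0]>-118)&(L[:,0]<0)&(abs(L[:,1])<28); print(n,"plate top x",np.percentile(L[k][:,0],[3,50,97]).round(1) if k.sum() else "")
```

```text
28.7667 vice [-149.4 -106.8] [ 0.3968 -0.1824  0.158 ] [3.139e+00 3.000e-03 1.910e+00] F [ 0.9  0.3 -0.7] 0.0019931283389751035 [-0.73 -0.42 -0.47  1.51  0.    0.5 ]
side 142 ang [206. 211. 213. 214. 215.]
scene 131 ang [201. 203. 204. 206. 209.]
finger r 158.2 ang 199.1
side bar top 40 [[48.3, -13.8], [69.7, -5.5], [78.5, 5.3]]
scene bar top 56 [[64.5, -10.9], [76.3, 2.5], [88.2, 15.0]]
side plate top x [-37.2 -33.4 -29.7]
scene plate top x [-36.9 -33.7 -30.4]
```

View pics/s5.png

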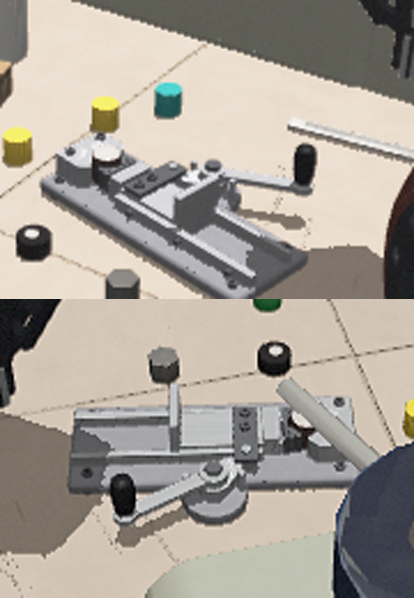

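The final view shows the lever back at its locked stop, with the knob at (122,495) in the lower picture. The bar stands upright in the V jaw at (105,152) in the upper one, held by the pad, and the things around the vice have not moved.

```bash
python3 -c "
from workcell import env
print(env.hand_in())"
```

```text
the job is handed in; nothing more can be done
None
```

The job is handed in: the bar sample is pressed home and standing upright in the V jaw, and the cam lever is back at its locked stop; my first swing at the lever passed over the knob without moving it, so I repeated it lower.

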